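Release a bayonet filter cartridge from its dock

ROBOT

A 6-joint arm with a two-finger parallel gripper is mounted at the origin on a cart in front of the work surface, level with it; the furniture and walls round the work are solid. World frame = base frame: x ahead of the robot, y to its left, z up, the work surface at z = 0. Lengths are in m, angles in rad, forces in N, time in s.
With the tool pointing down it reaches from about 0.35 to 0.975 m from the base axis. Payload 4.9 kg.
Tool frame: the origin (TCP) lies between the finger pads; the fingertips stand 25 mm ahead of it and the grasp point (between the pads) lies 6 mm ahead of it; z points along the fingers, y is the line along which they close (so a half turn about z gives the same grasp; the last joint's range is limited). The gripper opens to 85 mm and grips with 20 to 120 N. Pads are 22 mm wide; open, the fingers measure 114 mm over their backs; the gripper's body (76 mm by 85 mm) begins 54 mm behind the grasp point. The pads swing forward as they close: fully open they stand 13 mm farther back than shut.
Start: joints at [-1.431, 0.053, 1.613, -0, 1.476, -0.119], TCP at [0.16, -0.604, 0.256] pointing down, gripper open.
Joint ranges: [-3.01, 3.01], [-1.01, 2.22], [0.06, 2.58], [-1.02, 4.17], [0.09, 2.62], [-3.14, 3.14]. Speed limits (rad/s): [2.57, 2.57, 3.14, 3.14, 3.14, 3.14].

INTERFACE

Orientations are given as a unit quaternion [w, x, y, z].
In Python, from plant import manip gives the robot as it stands.
- The arm moves only by the shell command python3 -m inch 'ROWS'. ROWS is JSON, a list of rows, each a list of 3 entries, a list of its own where there are three numbers: the shift along the tool's x, y, z in m, then the turn, a rotation vector about the tool's x, y, z in rad, then the opening, from 0 (shut) to 1 (fully open). A call has 1 to 8 rows; each row shifts and turns the commanded pose from where the row before left it, along the tool's axes as they then stand; what a row does not reach is not made up. A row lasts 1/10 s, in which the tool goes at most 50 mm and 8.59 degrees, less where a joint would pass 70% of its speed; a pose out of reach is approached as far as the arm can. A call with a gripper value outside its range is refused whole. The fingers move at their own pace and stop on an object; the grip force is fixed at half the most. Time passes only in rows, so rows that do not move let the fingers close. It gives the time, the measured TCP pose, the force, the opening and the grip force at its end, in the units of the state.
- manip.state(): the state, without advancing time (a new reading comes with each control period).
- manip.grab_frame(name): name is "scene" or "top" or "wrist"; returns (picture, depth): 480x640x3 uint8, red, green, blue; 480x640 float32, m along the optical axis (not along the pixel's ray), 0 where there is no reading.
- manip.camera_params(name): a dict with "camera_matrix" (3x3 intrinsics, pixels), "rvec" (rotation vector, rad) and "tvec" (3), from world to camera coordinates, as OpenCV has them. Camera axes: x right, y down, z forward; pixel columns grow to the right and rows downward; lengths in m; the calibration is good to about 2 mm. A picture is of the moment at which its call begins: read the wrist's pose just before it. camera_params takes no time and is no camera call; for the wrist camera it gives the pose at the moment of the call.
- manip.job_done(): hands the job in; it is judged then, once.
Trained networks look in the newest picture that a camera, given by its name, has taken for a name from the list of things; names that differ only in an ending like _2 or _b are one class to them, and where a whole thing is asked for, a point or a joint stands for the part that bears it (a point fixed in the world has none). Each returns a list of dicts, best first, with "score" (0 to 1); they miss things now and then, are a little off and sometimes report something else, mostly with a low value. They report only what shows in the picture. A call takes as long as a camera call. They do not tell look-alikes from the thing itself.
- manip.look_for(camera, label): "point" ([x, y, z] in m, in world coordinates, good to about 4 mm: the middle of the surface that is visible of it).
The state is a dict: "time": time; "joint_pos": joint angles; "joint_vel": joint speeds; "joint_efforts": joint torques, N m; "tool_pos": TCP position; "tool_rot": TCP orientation; "contact_force": force on the tool from outside, world axes, zero at the start; "ft_torque": the same for the moment, N m; "gripper_width": opening from 0.0 (shut) to 1.0 (fully open); "grasp_force": force on a finger pad.
Only numpy, scipy, OpenCV 4.12 (cv2) and the standard library are available. Lean on these libraries where they do the work, as an engineer would, in place of code of your own. Each camera call takes 0.05 s, during which the arm holds its last target. There are 200 camera calls.

TASK

Take the spent filter cartridge off its bayonet dock and leave it to drain in the drip tray: push the dock's release button fully home, turn the cartridge anticlockwise (seen from above) by up to a quarter turn, pulling up lightly until you feel it come free, lift it straight out and stand it gently upright on the floor of the tray. The lugs are small and the ring hides where they come free: go by feel, do not force the button or the bayonet, and leave the other things on the bench alone.

Things in the scene. Friction and masses are not known exactly. Their poses are not given: they have to be found in the camera images.
- cartridge_mid (a point): Spent filter cartridge, a white upright cylinder 87 mm tall, 0.14 to 0.24 kg. Point on its axis 43.5 mm above its underside; z up. Grasp it by the round ribbed grip (46 mm across, any direction) from 27 to 77 mm above the underside, best at 50 to 60; a good hold. Below that a grey shoulder 60 mm across, 22 to 27 mm above the underside, and a spigot 40 mm across.
- cartridge: The same cartridge; origin at the centre of its underside, which starts 31 mm above the bench; x runs through its two opposite lugs on the spigot (out to 27 mm from the axis, 14 mm wide, 6 to 12 mm above the underside). Locked, its x lies along the dock's x within 3 degrees. It must come up 25 mm to be clear of the ring.
- socket (a point): Centre of the socket's mouth, at the top of its steel bayonet ring, 53 mm above the bench; z up. Socket 80 mm across, ring 9 mm thick, bore 41.6 mm, with two 16 mm slots for the lugs. The ring sits at another angle on each dock, not given and hidden by the shoulder: the lugs are in the slots somewhere between 54 and 92 degrees anticlockwise (from above) of locked, with 2 degrees to spare.
- dock: Dock fixed to the bench: grey base plate 144 x 90 x 18 mm; origin on the bench on the socket axis, -x towards the button. The cartridge turns easily and has 0.8 mm play up and down. Short of the slots or past them the ring holds it down: pull with 4 to 12 N, over 30 N harms the lugs. In the slots it lifts out with no force but its weight; there is no end stop.
- button_top (a point): Centre of the top of the release button, a white round push button 22 mm across on a steel turret, 64 mm from the socket axis on the dock's -x side; 72 mm above the bench when up. Push it straight down, with no more than 40 N at its end.
- release_button (a joint): Travel of the release button in m: 0 up (locked), 0.007 fully home. It moves against about 3 N of friction and stays where it is left. Its lock pin stands beside a lug and lets the cartridge turn only when the button is more than 5 mm down.
- tray_floor (a point): Centre of the inner floor of the loose stainless drip tray, 3 mm above the bench. The tray (0.7 kg) is 130 mm along its x, 110 mm along its y outside, walls 3 mm thick, rim 18 mm above the bench.
- drip_tray: The drip tray; origin at the centre of its underside on the bench, axes along its sides, z up.
- spare_carton: Bystander: a white and red carton, 65 x 100 x 60 mm; origin at the centre of its underside.
- beaker: Bystander: a glass beaker, 66 mm across, 85 mm tall; origin at the centre of its underside.
- bench_timer: Bystander: a flat bench timer, 62 x 68 x 20 mm; origin at the centre of its underside.
Things that resemble listed ones, but are neither listed nor needed, are in the scene too. What is shaped like the cartridge but orange or pink is not meant.

How it is judged:
By the outcome, as a careful person would: the job done as asked, in the order asked, and still so for the second after the job is handed in, with the robot touching nothing.
It also fails if it takes over 72 s, if anything falls off the work surface, if the arm or the gripper's body presses on something with over 40 N, if the wrist force passes 120 N, or if a joint passes its speed limit or range.

## Working session

There is one attempt and no reset: what is moved stays moved. The work goes in short steps, Python scripts to look and compute and a shell command to move; the robot and the scene stay as the last step left them, time stands still between calls to the robot, and variables do not carry over. Pictures are saved under pics/ and viewed, at most 10 in all, crops included, and the job is handed in when it is done.

```bash
ls; mkdir -p pics; cat > h.py <<'E'
import numpy as np, cv2
from plant import manip
from scipy.spatial.transform import Rotation as R
def cloud(cam):
    im,d=manip.grab_frame(cam); p=manip.camera_params(cam)
    K=np.array(p["camera_matrix"]);Rm=cv2.Rodrigues(np.array(p["rvec"],float))[0];t=np.array(p["tvec"],float).ravel()
    v,u=np.mgrid[0:480,0:640]
    c=np.stack([(u-K[0,2])/K[0,0]*d,(v-K[1,2])/K[1,1]*d,d],-1)
    return im,d,(c-t)@Rm
def proj(cam,P):
    p=manip.camera_params(cam)
    return cv2.projectPoints(np.array(P,float).reshape(-1,1,3),np.array(p["rvec"],float),np.array(p["tvec"],float),np.array(p["camera_matrix"]),None)[0].reshape(-1,2)
E
python3 - <<'E'
from h import *
for c in ["top","scene"]:
    im,d,w=cloud(c); cv2.imwrite(f"pics/{c}0.png",im[:,:,::-1]); np.save(f"pics/{c}0.npy",w)
    for l in ["cartridge","dock","button_top","drip_tray","tray_floor","spare_carton","beaker","bench_timer","socket"]:
        if c=="scene" and l not in("cartridge","dock","button_top"): continue
        for r in manip.look_for(c,l)[:4]: print(c,l,round(r["score"],2),np.round(r["point"],3),proj(c,r["point"]).round().tolist())
s=manip.state();print(s)
E
```

```text
pics
top cartridge 0.93 [0.464 0.522 0.076] [[188.0, 273.0]]
top cartridge 0.87 [0.326 0.275 0.077] [[290.0, 332.0]]
top cartridge 0.56 [0.479 0.376 0.106] [[247.0, 266.0]]
top dock 0.89 [0.449 0.379 0.022] [[250.0, 281.0]]
top button_top 0.63 [0.429 0.406 0.072] [[236.0, 288.0]]
top drip_tray 0.78 [0.539 0.214 0.005] [[316.0, 247.0]]
top tray_floor 0.67 [0.538 0.211 0.006] [[317.0, 247.0]]
top spare_carton 0.86 [0.645 0.399 0.061] [[242.0, 201.0]]
top beaker 0.84 [0.355 0.53  0.039] [[186.0, 319.0]]
top beaker 0.5 [0.646 0.396 0.057] [[244.0, 201.0]]
top bench_timer 0.97 [ 0.759 -0.049  0.016] [[416.0, 165.0]]
top socket 0.85 [0.451 0.376 0.017] [[251.0, 281.0]]
scene cartridge 0.95 [0.473 0.398 0.096] [[313.0, 295.0]]
scene cartridge 0.76 [0.454 0.539 0.066] [[277.0, 365.0]]
scene cartridge 0.63 [0.316 0.291 0.062] [[411.0, 305.0]]
scene dock 0.61 [0.442 0.416 0.019] [[322.0, 333.0]]
scene button_top 0.51 [0.427 0.413 0.068] [[329.0, 321.0]]
{'time': 0.7, 'joint_pos': array([-1.43098963e+00,  5.26801408e-02,  1.61281713e+00,  2.88499036e-05,
        1.47602146e+00, -1.18986702e-01]), 'joint_vel': array([ 0.00089292, -0.00035331,  0.00202092,  0.00109487,  0.00074693,
       -0.0004845 ]), 'joint_efforts': array([-4.94806636e-05, -3.93560672e+01, -3.70366609e+01, -1.35696914e-04,
        5.05033240e-04, -2.03341642e-06]), 'tool_pos': array([ 0.15996341, -0.60419303,  0.25636546]), 'tool_rot': array([3.68083377e-05, 9.91640097e-01, 1.29034557e-01, 1.47442330e-05]), 'contact_force': array([0.51012753, 0.54592943, 0.40674283]), 'ft_torque': array([-0.01082575, -0.02211018, -0.0014338 ]), 'grasp_force': 0.0, 'gripper_width': 0.9986013932940144}
```

View pics/top0.png

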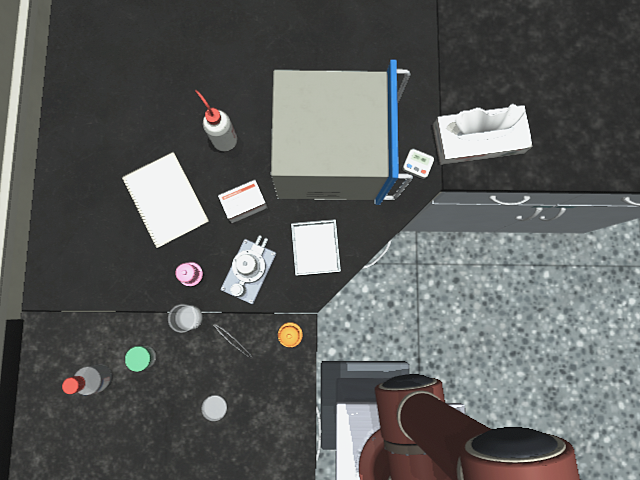

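View pics/scene0.png

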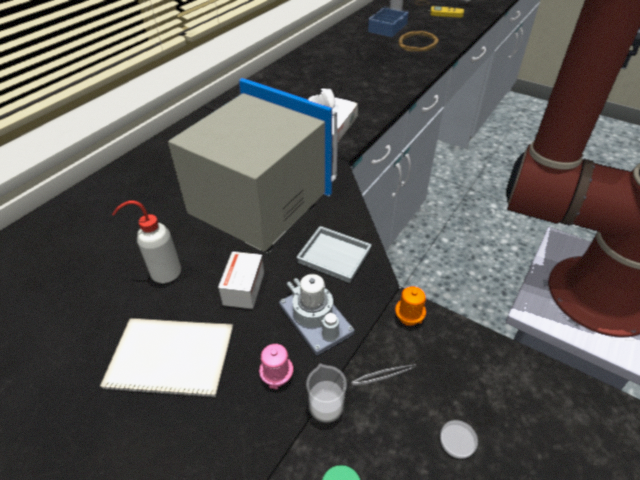

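The top view shows the dock at about (248,272), with the white cartridge at (247,264) and its button at (237,288). The tray is at (316,247), the oven's front edge at row 200, and the pink (189,272) and orange (290,334) decoys stand either side. The scene view agrees, with the cartridge at (313,292) and the button at (330,322).

```bash
python3 - <<'E'
from h import *
for c in ["top","scene"]:
    w=np.load(f"pics/{c}0.npy"); x,y,z=w[...,0],w[...,1],w[...,2]
    m=(abs(z-.115)<.008)&(np.hypot(x-.475,y-.375)<.05); print(c,"cart",m.sum(),w[m].mean(0).round(4),np.ptp(w[m],0).round(3))
    m=(abs(z-.0715)<.006)&(np.hypot(x-.428,y-.41)<.022); print(c,"btn",m.sum(),w[m].mean(0).round(4),np.ptp(w[m],0).round(3))
    m=(z<.026)&(z>.009)&(np.hypot(x-.54,y-.212)<.1)
    for k in (m,):
        p=w[k][:,:2].astype(np.float32); r=cv2.minAreaRect(p*1000);print(c,"tray",len(p),r)
    m=(z<.024)&(z>.012)&(np.hypot(x-.45,y-.39)<.1)
    print("plate",cv2.minAreaRect(w[m][:,:2].astype(np.float32)*1000))
    m=(z>.06)&(x>.55)&(x<1)&(y>-.05)&(y<.3)
    q=w[m]; print("oven",q.min(0).round(3),q.max(0).round(3), np.percentile(q[:,0],1))
    # outline of things z range near dock
    m=(z>.03)&(np.hypot(x-.5,y-.36)<.06)&(np.hypot(x-.475,y-.375)>.045); q=w[m]; print("prong",len(q), q.mean(0).round(3) if len(q) else 0, q.max(0) if len(q) else 0)
E
```

```text
top cart 255 [0.4855 0.3787 0.1109] [0.042 0.042 0.016]
top btn 66 [0.4268 0.4047 0.0711] [0.026 0.02  0.01 ]
top tray 418 ((537.7243041992188, 213.86767578125), (134.46624755859375, 114.26720428466797), 5.690264701843262)
plate ((474.5162048339844, 383.4844665527344), (90.93120574951172, 143.41400146484375), 66.24745178222656)
oven [0.648 0.012 0.06 ] [0.908 0.3   0.276] 0.651809636289664
prong 190 [0.53  0.366 0.042] [0.55996265 0.41802091 0.05776515]
scene cart 332 [0.4847 0.3842 0.111 ] [0.043 0.044 0.014]
scene btn 107 [0.4269 0.4084 0.0708] [0.022 0.023 0.009]
scene tray 663 ((538.481689453125, 216.60577392578125), (135.8812255859375, 117.94219207763672), 5.166884422302246)
plate ((474.9022216796875, 386.5979919433594), (91.29119873046875, 142.6280517578125), 66.65924835205078)
oven [0.648 0.013 0.06 ] [0.912 0.3   0.273] 0.6504639927511758
prong 196 [0.525 0.387 0.045] [0.55923469 0.41967348 0.05871402]
```

```bash
python3 -m inch '[[[0,0,0],[0,0,0.134],0],[[0,0,0],[0,0,0.134],0],[[0,0,0],[0,0,0.134],0],[[0,0,0],[0,0,0.134],0],[[0,0,0],[0,0,0.133],0]]'
python3 -m inch '[[[0.01,-0.043,0],[0,0,0],0],[[0.01,-0.043,0],[0,0,0],0],[[0.01,-0.043,0],[0,0,0],0],[[0.01,-0.043,0],[0,0,0],0],[[0.01,-0.043,0],[0,0,0],0],[[0.01,-0.043,0],[0,0,0],0],[[0.01,-0.043,0],[0,0,0],0],[[0.01,-0.043,0],[0,0,0],0]]'
python3 -m inch '[[[0.01,-0.043,0],[0,0,0],0],[[0.01,-0.043,0],[0,0,0],0],[[0,0,0],[0,0,0],0]]'
```

```text
time: 1.2
tool_pos: [0.1599, -0.6042, 0.2563]
tool_rot: [0.0, 0.978, -0.206, -0.0]
contact_force: [-0.0, 0.3, 0.1]
gripper_width: 0.146
grasp_force: 0.0
time: 2.0
tool_pos: [0.3713, -0.3191, 0.2566]
tool_rot: [0.0, 0.979, -0.204, 0.0]
contact_force: [0.9, 0.2, 1.0]
gripper_width: -0.001
grasp_force: 0.0
time: 2.3
tool_pos: [0.4252, -0.2461, 0.2566]
tool_rot: [-0.001, 0.98, -0.2, 0.001]
contact_force: [-0.1, -0.8, 0.3]
gripper_width: -0.003
grasp_force: 0.0
```

```bash
python3 -m inch '[[[-0.018,-0.04,0],[0,0,0],0],[[-0.018,-0.04,0],[0,0,0],0],[[-0.018,-0.04,0],[0,0,0],0],[[-0.018,-0.04,0],[0,0,0],0],[[-0.018,-0.04,0],[0,0,0],0],[[-0.018,-0.04,0],[0,0,0],0],[[-0.018,-0.04,0],[0,0,0],0],[[-0.018,-0.04,0],[0,0,0],0]]'
python3 -m inch '[[[-0.018,-0.046,0],[0,0,0],0],[[-0.018,-0.046,0],[0,0,0],0],[[-0.018,-0.046,0],[0,0,0],0],[[-0.018,-0.046,0],[0,0,0],0],[[-0.018,-0.046,0],[0,0,0],0],[[-0.018,-0.046,0],[0,0,0],0],[[0,0,0],[0,0,0],0],[[0,0,0],[0,0,0],0]]'
python3 - <<'E'
from h import *
s=manip.state();R0=R.from_quat(np.r_[s["tool_rot"][1:],s["tool_rot"][0]]);print(s["tool_pos"].round(4),R0.as_matrix().round(3).tolist(),s["joint_pos"].round(2))
im,d,w=cloud("wrist"); cv2.imwrite("pics/w1.png",im[:,:,::-1]); np.save("pics/w1.npy",w)
for l in ["button_top","cartridge"]:
    for r in manip.look_for("wrist",l)[:2]: print(l,r["score"],r["point"],proj("wrist",r["point"]))
x,y,z=w[...,0],w[...,1],w[...,2]
m=(abs(z-.115)<.008)&(np.hypot(x-.485,y-.381)<.04);print(m.sum(),w[m].mean(0),np.ptp(w[m],0))
m=(abs(z-.072)<.004)&(np.hypot(x-.427,y-.406)<.02);print(m.sum(),w[m].mean(0),np.ptp(w[m],0))
E
```

```text
time: 3.1
tool_pos: [0.4186, 0.1021, 0.2567]
tool_rot: [0.0, 0.979, -0.204, 0.001]
contact_force: [1.6, -0.2, 0.2]
gripper_width: -0.001
grasp_force: 0.0
time: 3.9
tool_pos: [0.43, 0.3974, 0.2557]
tool_rot: [0.001, 0.979, -0.203, -0.0]
contact_force: [0.0, -0.1, -0.1]
gripper_width: 0.005
grasp_force: 0.0
[0.43   0.3974 0.2557] [[0.917, -0.398, -0.001], [-0.398, -0.917, -0.001], [-0.0, 0.002, -1.0]] [ 0.62 -0.04  1.71 -0.    1.48  2.6 ]
button_top 0.9 [0.4296, 0.4066, 0.0697] [[307.20049289 226.19825462]]
cartridge 0.94 [0.3302, 0.2773, 0.0712] [[515.53772869 277.3836099 ]]
cartridge 0.83 [0.4902, 0.3795, 0.1064] [[305.71812287 134.85296243]]
3859 [0.48602555 0.38148529 0.10995082] [0.0427009  0.0432258  0.01251059]
650 [0.42739062 0.40710511 0.07017535] [0.02127066 0.02173602 0.00435726]
```

View pics/w1.png

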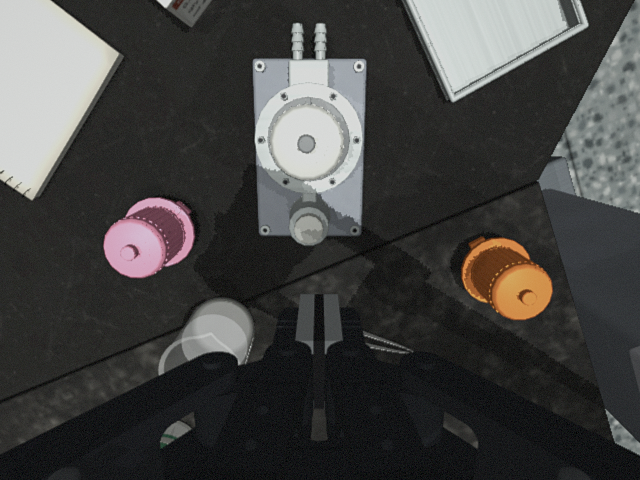

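The wrist view shows the button at (308,226) and the cartridge at (307,143). They lie along the dock axis, 64 mm apart as specified. I'm going down onto the button.

```bash
python3 -m inch '[[[-0.0064,-0.0078,0],[0,0,0],0],[[0,0,0.04],[0,0,0],0],[[0,0,0.04],[0,0,0],0],[[0,0,0.04],[0,0,0],0],[[0,0,0.025],[0,0,0],0],[[0,0,0.007],[0,0,0],0],[[0,0,0],[0,0,0],0],[[0,0,0],[0,0,0],0]]'
python3 -m inch '[[[0,0,0.002],[0,0,0],0],[[0,0,0.002],[0,0,0],0],[[0,0,0.002],[0,0,0],0],[[0,0,0],[0,0,0],0]]'
python3 -m inch '[[[0,0,0.002],[0,0,0],0],[[0,0,0],[0,0,0],0]]'
```

```text
time: 4.85
tool_pos: [0.4281, 0.4077, 0.1065]
tool_rot: [-0.001, 0.979, -0.204, 0.001]
contact_force: [0.6, 0.1, 0.0]
gripper_width: 0.0
grasp_force: 0.0
time: 5.25
tool_pos: [0.4269, 0.407, 0.0983]
tool_rot: [0.0, 0.979, -0.204, -0.0]
contact_force: [0.5, -0.3, -0.9]
gripper_width: -0.006
grasp_force: 0.0
time: 5.45
tool_pos: [0.427, 0.4071, 0.0962]
tool_rot: [-0.0, 0.979, -0.204, 0.0]
contact_force: [-0.6, -1.1, -0.1]
gripper_width: 0.004
grasp_force: 0.0
```

```bash
for i in 1 2; do :; done
python3 -m inch '[[[0,0,0.001],[0,0,0],0],[[0,0,0.001],[0,0,0],0],[[0,0,0],[0,0,0],0]]'
python3 -m inch '[[[0,0,0.001],[0,0,0],0],[[0,0,0.001],[0,0,0],0],[[0,0,0],[0,0,0],0]]'
```

```text
time: 5.75
tool_pos: [0.427, 0.4071, 0.0945]
tool_rot: [-0.0, 0.979, -0.204, 0.0]
contact_force: [-0.2, -0.7, 1.5]
gripper_width: -0.0
grasp_force: 1.0
time: 6.05
tool_pos: [0.427, 0.4071, 0.0922]
tool_rot: [-0.0, 0.979, -0.204, 0.0]
contact_force: [0.4, -0.7, 1.2]
gripper_width: 0.002
grasp_force: 0.8
```

```bash

python3 -m inch '[[[0,0,0.001],[0,0,0],0],[[0,0,0],[0,0,0],0]]'
python3 -m inch '[[[0,0,0.001],[0,0,0],0],[[0,0,0],[0,0,0],0]]'
python3 -m inch '[[[0,0,0.0005],[0,0,0],0],[[0,0,0],[0,0,0],0]]'
```

```text
time: 6.25
tool_pos: [0.427, 0.4071, 0.0912]
tool_rot: [-0.0, 0.979, -0.204, 0.0]
contact_force: [-0.2, 0.7, 2.0]
gripper_width: 0.002
grasp_force: 0.8
time: 6.45
tool_pos: [0.427, 0.4071, 0.0902]
tool_rot: [-0.0, 0.979, -0.204, 0.0]
contact_force: [0.3, 0.6, 1.7]
gripper_width: 0.004
grasp_force: 0.8
time: 6.65
tool_pos: [0.427, 0.4071, 0.09]
tool_rot: [-0.0, 0.979, -0.204, 0.0]
contact_force: [-0.0, -0.5, 3.5]
gripper_width: -0.001
grasp_force: 1.8
```

```bash

python3 -m inch '[[[0,0,0.0005],[0,0,0],0],[[0,0,0],[0,0,0],0]]' | grep -E "pos|contact"
python3 -m inch '[[[0,0,0.0005],[0,0,0],0],[[0,0,0],[0,0,0],0]]'| grep -E "pos|contact"
```

```text
tool_pos: [0.427, 0.4071, 0.0899]
contact_force: [-1.7, -1.7, 6.7]
tool_pos: [0.427, 0.4072, 0.0899]
contact_force: [-2.4, -3.1, 8.2]
```

```bash

python3 -m inch '[[[0,0,0.0005],[0,0,0],0],[[0,0,0],[0,0,0],0]]' | grep -E "pos|contact"
python3 -m inch '[[[0,0,-0.01],[0,0,0],0],[[0,0,-0.04],[0,0,0],0],[[0,0,-0.04],[0,0,0],0],[[0.032,0,0],[0,0,0],1],[[0.0323,0,0],[0,0,0],1],[[0,0,0],[0,0,0],1],[[0,0,0],[0,0,0],1],[[0,0,0],[0,0,0],1]]'
python3 - <<'E'
from h import *
im,d,w=cloud("wrist"); cv2.imwrite("pics/w2.png",im[:,:,::-1])
x,y,z=w[...,0],w[...,1],w[...,2]
m=(abs(z-.111)<.003)&(np.hypot(x-.486,y-.381)<.03);print(m.sum(),w[m].mean(0),w[m].min(0),w[m].max(0))
m=(abs(z-.068)<.008)&(np.hypot(x-.427,y-.406)<.009);print(m.sum(),np.median(w[m],0))
E
```

```text
tool_pos: [0.4271, 0.4072, 0.0899]
contact_force: [-4.2, -2.6, 11.0]
time: 8.05
tool_pos: [0.485, 0.3814, 0.1776]
tool_rot: [0.0, 0.979, -0.204, -0.001]
contact_force: [-0.1, 0.0, 0.0]
gripper_width: 0.842
grasp_force: 0.0
4619 [0.48644049 0.38215409 0.10954165] [0.46501578 0.36158961 0.1080009 ] [0.5059601  0.40337833 0.1139912 ]
630 [0.4272546 0.4058601 0.063953 ]
```

View pics/w2.png

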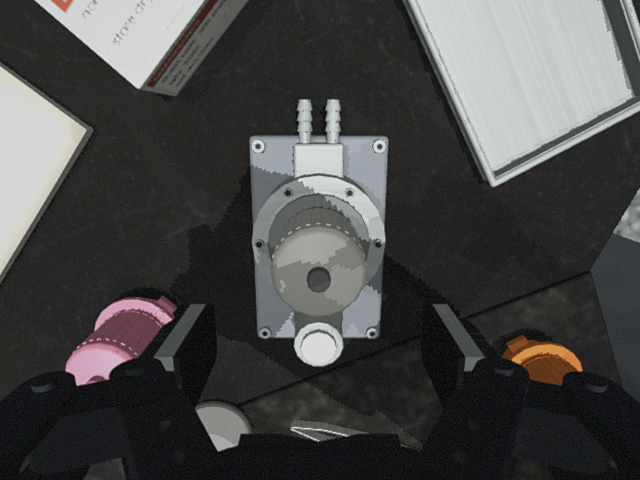

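The wrist view shows the button pressed (319,344; top at z = 64 mm) and the cartridge at (320,270), centred between the fingers. Next I go down and grip.

```bash

python3 -m inch '[[[0.0004,-0.0008,0.03],[0,0,0],1],[[0,0,0.03],[0,0,0],1],[[0,0,0.0226],[0,0,0],1],[[0,0,0],[0,0,0],1],[[0,0,0],[0,0,0],0],[[0,0,0],[0,0,0],0],[[0,0,0],[0,0,0],0],[[0,0,0],[0,0,0],0]]'
python3 -m inch '[[[0,0,0],[0,0,0],0],[[0,0,0],[0,0,0],0],[[0,0,0],[0,0,0],0]]'
```

```text
time: 8.9
tool_pos: [0.4875, 0.3822, 0.0983]
tool_rot: [-0.0, 0.979, -0.204, 0.001]
contact_force: [-1.6, -3.3, 6.6]
gripper_width: 0.525
grasp_force: 60.8
time: 9.2
tool_pos: [0.4875, 0.3822, 0.0983]
tool_rot: [-0.0, 0.979, -0.204, 0.001]
contact_force: [-2.8, -2.9, 6.0]
gripper_width: 0.527
grasp_force: 60.8
```

```bash
for k in 1; do
python3 -m inch '[[[0,0,-0.001],[0,0,0],0],[[0,0,-0.0005],[0,0,0],0],[[0,0,0],[0,0,0],0]]'| grep -E "pos|contact"
python3 -m inch '[[[0,0,-0.001],[0,0,0],0],[[0,0,0],[0,0,0],0]]'| grep -E "pos|contact"; done
```

```text
tool_pos: [0.4873, 0.3822, 0.0983]
contact_force: [0.4, -1.4, 4.6]
tool_pos: [0.4869, 0.3821, 0.0983]
contact_force: [0.8, -0.5, 0.2]
```

```bash

python3 -m inch '[[[0,0,-0.001],[0,0,0],0],[[0,0,0],[0,0,0],0]]'| grep -E "pos|contact"
python3 -m inch '[[[0,0,-0.0007],[0,0,0],0],[[0,0,0],[0,0,0],0]]'| grep -E "pos|contact"
python3 -m inch '[[[0,0,0],[0,0,-0.05],0],[[0,0,0],[0,0,-0.05],0],[[0,0,0],[0,0,0],0]]'
python3 -c "
from plant import manip;print(manip.state()['ft_torque'])"
```

```text
tool_pos: [0.4862, 0.3819, 0.0985]
contact_force: [1.6, -0.2, -2.3]
tool_pos: [0.4861, 0.3817, 0.099]
contact_force: [1.1, -0.1, -4.0]
time: 10.4
tool_pos: [0.4861, 0.3818, 0.099]
tool_rot: [0.0, 0.988, -0.155, -0.001]
contact_force: [1.4, 0.5, -5.6]
gripper_width: 0.526
grasp_force: 62.0
[ 9.11420110e-02 -2.48122498e-01 -2.18128852e-04]
```

```bash

python3 -m inch '[[[0,0,0],[0,0,-0.08],0],[[0,0,0],[0,0,-0.08],0],[[0,0,0],[0,0,-0.08],0],[[0,0,0],[0,0,-0.08],0],[[0,0,0],[0,0,0],0]]'
python3 -m inch '[[[0,0,0],[0,0,-0.08],0],[[0,0,0],[0,0,-0.08],0],[[0,0,0],[0,0,-0.08],0],[[0,0,0],[0,0,-0.08],0],[[0,0,0],[0,0,0],0]]'
python3 -m inch '[[[0,0,0],[0,0,-0.08],0],[[0,0,0],[0,0,-0.05],0],[[0,0,0],[0,0,0],0]]'
```

```text
time: 10.9
tool_pos: [0.4859, 0.3819, 0.099]
tool_rot: [0.0, 1.0, 0.004, -0.001]
contact_force: [0.1, 1.4, -6.0]
gripper_width: 0.524
grasp_force: 61.9
time: 11.4
tool_pos: [0.4858, 0.3819, 0.0991]
tool_rot: [-0.0, 0.987, 0.163, -0.001]
contact_force: [-0.0, 0.6, -6.5]
gripper_width: 0.523
grasp_force: 62.0
time: 11.7
tool_pos: [0.4859, 0.3818, 0.099]
tool_rot: [0.0, 0.974, 0.226, -0.001]
contact_force: [-0.1, 1.3, -7.2]
gripper_width: 0.523
grasp_force: 62.1
```

```bash

python3 -m inch '[[[0,0,0],[0,0,-0.035],0],[[0,0,0],[0,0,0],0]]'| grep -E "pos|contact"
python3 -m inch '[[[0,0,0],[0,0,-0.035],0],[[0,0,0],[0,0,0],0]]'| grep -E "pos|contact"
python3 -m inch '[[[0,0,0],[0,0,-0.035],0],[[0,0,0],[0,0,0],0]]'
```

```text
tool_pos: [0.4859, 0.3817, 0.0991]
contact_force: [-0.7, 1.6, -7.7]
tool_pos: [0.486, 0.3817, 0.0991]
contact_force: [-0.3, 0.3, -8.0]
time: 12.3
tool_pos: [0.486, 0.3817, 0.0991]
tool_rot: [0.0, 0.961, 0.278, -0.001]
contact_force: [-2.1, 1.6, -10.1]
gripper_width: 0.525
grasp_force: 62.4
```

```bash

python3 -m inch '[[[0,0,0],[0,0,-0.035],0],[[0,0,0],[0,0,0],0]]'| grep -E "pos|contact"
python3 -m inch '[[[0,0,0],[0,0,-0.035],0],[[0,0,0],[0,0,0],0]]'
```

```text
tool_pos: [0.4861, 0.3816, 0.0991]
contact_force: [-1.1, 1.3, -10.6]
time: 12.7
tool_pos: [0.4861, 0.3817, 0.0991]
tool_rot: [0.0, 0.95, 0.311, -0.001]
contact_force: [-0.2, 1.1, -10.8]
gripper_width: 0.521
grasp_force: 62.6
```

```bash

python3 -m inch '[[[0,0,0.0008],[0,0,-0.035],0],[[0,0,0],[0,0,0],0]]'| grep -E "pos|contact"
python3 -m inch '[[[0,0,0],[0,0,-0.035],0],[[0,0,0],[0,0,0],0]]'| grep -E "pos|contact"
python3 -m inch '[[[0,0,0],[0,0,-0.035],0],[[0,0,0],[0,0,0],0]]'
```

```text
tool_pos: [0.4865, 0.3818, 0.0991]
contact_force: [-2.0, -0.9, -8.8]
tool_pos: [0.4866, 0.3819, 0.0991]
contact_force: [-1.1, -0.0, -9.1]
time: 13.3
tool_pos: [0.4867, 0.3819, 0.0991]
tool_rot: [0.0, 0.933, 0.361, 0.0]
contact_force: [-0.3, 0.6, -8.6]
gripper_width: 0.526
grasp_force: 62.6
```

```bash

python3 -m inch '[[[0,0,0],[0,0,-0.035],0],[[0,0,0],[0,0,0],0]]'| grep -E "pos|contact"
python3 -m inch '[[[0,0,0],[0,0,-0.035],0],[[0,0,0],[0,0,0],0]]'
```

```text
tool_pos: [0.4867, 0.382, 0.0992]
contact_force: [0.0, 0.3, -9.0]
time: 13.7
tool_pos: [0.4867, 0.3819, 0.0991]
tool_rot: [0.0, 0.919, 0.393, 0.0]
contact_force: [-0.8, 0.6, -9.5]
gripper_width: 0.524
grasp_force: 62.6
```

```bash

python3 -m inch '[[[0,0,0],[0,0,-0.035],0],[[0,0,0],[0,0,0],0]]'| grep -E "pos|contact"
python3 -m inch '[[[0,0,0],[0,0,-0.035],0],[[0,0,0],[0,0,0],0]]'
```

```text
tool_pos: [0.4866, 0.3819, 0.0992]
contact_force: [-1.2, 0.1, -7.4]
time: 14.1
tool_pos: [0.4866, 0.382, 0.0992]
tool_rot: [0.0, 0.905, 0.425, -0.0]
contact_force: [-0.5, 0.4, -8.6]
gripper_width: 0.52
grasp_force: 62.6
```

```bash

python3 -m inch '[[[0,0,0],[0,0,-0.035],0],[[0,0,0],[0,0,0],0]]'| grep -E "pos|contact"
python3 -m inch '[[[0,0,0],[0,0,-0.035],0],[[0,0,0],[0,0,0],0]]'
```

```text
tool_pos: [0.4865, 0.382, 0.0992]
contact_force: [-1.2, 0.4, -8.3]
time: 14.5
tool_pos: [0.4865, 0.382, 0.0991]
tool_rot: [-0.0, 0.89, 0.457, -0.0]
contact_force: [-1.0, 0.3, -8.4]
gripper_width: 0.522
grasp_force: 62.6
```

```bash

python3 -m inch '[[[0,0,0],[0,0,-0.035],0],[[0,0,0],[0,0,0],0]]'| grep -E "pos|contact"
python3 -m inch '[[[0,0,0],[0,0,-0.035],0],[[0,0,0],[0,0,0],0]]'
```

```text
tool_pos: [0.4865, 0.382, 0.0992]
contact_force: [-2.2, 0.3, -7.5]
time: 14.9
tool_pos: [0.4865, 0.3821, 0.0992]
tool_rot: [-0.0, 0.873, 0.487, -0.0]
contact_force: [-2.6, 1.2, -7.5]
gripper_width: 0.522
grasp_force: 62.7
```

```bash

python3 -m inch '[[[0,0,0],[0,0,-0.035],0],[[0,0,0],[0,0,0],0]]'| grep -E "pos|contact"
python3 -m inch '[[[0,0,0],[0,0,-0.035],0],[[0,0,0],[0,0,0],0]]'
```

```text
tool_pos: [0.4866, 0.3822, 0.0993]
contact_force: [-3.0, 1.8, -6.3]
time: 15.3
tool_pos: [0.4865, 0.3822, 0.0994]
tool_rot: [-0.0, 0.856, 0.518, 0.0]
contact_force: [-2.4, 1.8, -6.6]
gripper_width: 0.523
grasp_force: 62.7
```

```bash

python3 -m inch '[[[0,0,0],[0,0,-0.035],0],[[0,0,0],[0,0,0],0]]'| grep -E "pos|contact"
python3 -m inch '[[[0,0,0],[0,0,-0.035],0],[[0,0,0],[0,0,0],0]]'
```

```text
tool_pos: [0.4865, 0.3822, 0.0994]
contact_force: [-3.6, 1.6, -5.0]
time: 15.7
tool_pos: [0.4865, 0.3822, 0.0996]
tool_rot: [-0.0, 0.837, 0.547, -0.0]
contact_force: [-5.4, 1.1, -2.7]
gripper_width: 0.529
grasp_force: 63.1
```

```bash

python3 -m inch '[[[0,0,-0.0005],[0,0,0],0],[[0,0,0],[0,0,0],0]]'| grep -E "pos|contact"
python3 -m inch '[[[0,0,-0.0005],[0,0,0],0],[[0,0,0],[0,0,0],0]]'
python3 -c "
from plant import manip;print(manip.state()['ft_torque'])"
```

```text
tool_pos: [0.4865, 0.3822, 0.0999]
contact_force: [-4.6, 1.9, -3.6]
time: 16.1
tool_pos: [0.4865, 0.3822, 0.1001]
tool_rot: [-0.0, 0.837, 0.548, 0.0]
contact_force: [-5.2, 1.9, -4.0]
gripper_width: 0.521
grasp_force: 63.0
[ 0.50206251  1.0183746  -0.10503623]
```

```bash

python3 - <<'E'
from h import *
s=manip.state();print(s["ft_torque"],s["contact_force"],s["joint_pos"])
im,d,w=cloud("wrist"); a=im[:,:,::-1]
b,_,w2=cloud("scene"); u,v=proj("scene",[.486,.382,.07])[0].astype(int)
c=cv2.resize(b[v-50:v+50,u-60:u+60,::-1],(576,480),interpolation=cv2.INTER_CUBIC)
cv2.imwrite("pics/w3.png",cv2.resize(np.hstack([a,c]),(800,316)))
E
```

```text
[ 0.50206251  1.0183746  -0.10503623] [-5.18241325  1.94095514 -3.98059836] [5.45431161e-01 1.79672859e-01 1.74830650e+00 6.19479334e-04
 1.21359431e+00 9.56661486e-01]
```

View pics/w3.png

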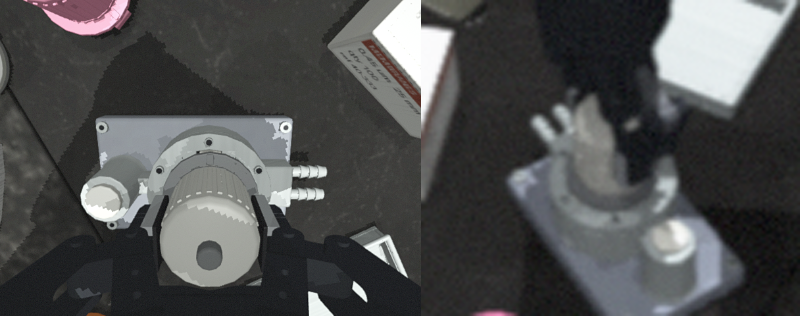

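The views show the cartridge held and still seated, with no finger touching the turret (105,195 in the left panel) or the ring. There is about 5 N of side load, so I'll relieve that and go on turning.

```bash

python3 -m inch '[[[0,-0.001,0],[0,0,0],0],[[0,0,0],[0,0,0],0]]'| grep -E "pos|contact"
python3 -m inch '[[[0,0,0],[0,0,-0.02],0],[[0,0,0],[0,0,0],0]]'
python3 -c "
from plant import manip;print(manip.state()['ft_torque'])"
```

```text
tool_pos: [0.4863, 0.3823, 0.1006]
contact_force: [-1.8, 0.6, -4.7]
time: 16.6
tool_pos: [0.4859, 0.3824, 0.1005]
tool_rot: [0.0, 0.831, 0.556, 0.0]
contact_force: [-3.2, 1.2, -2.6]
gripper_width: 0.522
grasp_force: 63.0
[ 0.13947565  0.69204202 -0.06633555]
```

```bash

python3 -m inch '[[[0,-0.0006,-0.001],[0,0,0],0],[[0,0,0],[0,0,0],0]]'| grep -E "pos|contact"
python3 -m inch '[[[0,0,-0.001],[0,0,0],0],[[0,0,0],[0,0,0],0]]'
python3 -c "
from plant import manip;print(manip.state()['ft_torque'])"
```

```text
tool_pos: [0.4858, 0.3826, 0.1017]
contact_force: [-2.2, 0.3, -2.8]
time: 17.0
tool_pos: [0.4857, 0.3826, 0.1026]
tool_rot: [0.0, 0.831, 0.556, 0.001]
contact_force: [-0.6, 0.1, -1.1]
gripper_width: 0.526
grasp_force: 63.1
[ 0.02390359  0.20892043 -0.01928378]
```

```bash

python3 -m inch '[[[0,0,-0.002],[0,0,0],0],[[0,0,-0.002],[0,0,0],0],[[0,0,0],[0,0,0],0]]'| grep -E "pos|contact"
python3 -m inch '[[[0,0,-0.003],[0,0,0],0],[[0,0,-0.003],[0,0,0],0],[[0,0,0],[0,0,0],0]]'| grep -E "pos|contact"
python3 -m inch '[[[0,0,-0.004],[0,0,0],0],[[0,0,-0.005],[0,0,0],0],[[0,0,-0.005],[0,0,0],0],[[0,0,-0.005],[0,0,0],0],[[0,0,0],[0,0,0],0]]'
```

```text
tool_pos: [0.4857, 0.3828, 0.1069]
contact_force: [-0.6, -0.2, -2.2]
tool_pos: [0.4857, 0.3828, 0.113]
contact_force: [0.5, -0.4, -2.7]
time: 18.1
tool_pos: [0.4858, 0.383, 0.1325]
tool_rot: [0.0, 0.831, 0.556, 0.001]
contact_force: [-0.0, 0.5, -2.0]
gripper_width: 0.522
grasp_force: 63.2
```

```bash

python3 -m inch '[[[0,0,-0.02],[0,0,0],0],[[0,0,-0.02],[0,0,0],0],[[0,0,-0.015],[0,0,0],0],[[-0.027,0.0225,0],[0,0,0],0],[[-0.027,0.0225,0],[0,0,0],0],[[-0.027,0.0225,0],[0,0,0],0],[[-0.027,0.0225,0],[0,0,0],0],[[-0.0274,0.0223,0],[0,0,0],0]]'
python3 - <<'E'
from h import *
print(manip.state()["tool_pos"])
im,d,w=cloud("wrist"); cv2.imwrite("pics/w4.png",im[:,:,::-1]); np.save("pics/w4.npy",w)
x,y,z=w[...,0],w[...,1],w[...,2]
m=(z<.024)&(z>.011)&(np.hypot(x-.54,y-.212)<.1);print(cv2.minAreaRect(w[m][:,:2].astype(np.float32)*1000))
im,d,w=cloud("top"); cv2.imwrite("pics/t4.png",cv2.resize(im[190:330,200:400,::-1],(800,560)))
print(manip.state()["tool_pos"])
E
```

```text
time: 18.9
tool_pos: [0.5375, 0.2133, 0.1862]
tool_rot: [0.0, 0.831, 0.556, 0.0]
contact_force: [0.1, -0.3, -2.3]
gripper_width: 0.525
grasp_force: 63.3
[0.5375489  0.21331671 0.18624142]
((539.5545654296875, 211.66439819335938), (134.4626007080078, 114.5547866821289), 5.518855571746826)
[0.53840931 0.21122943 0.18625605]
```

View pics/w4.png

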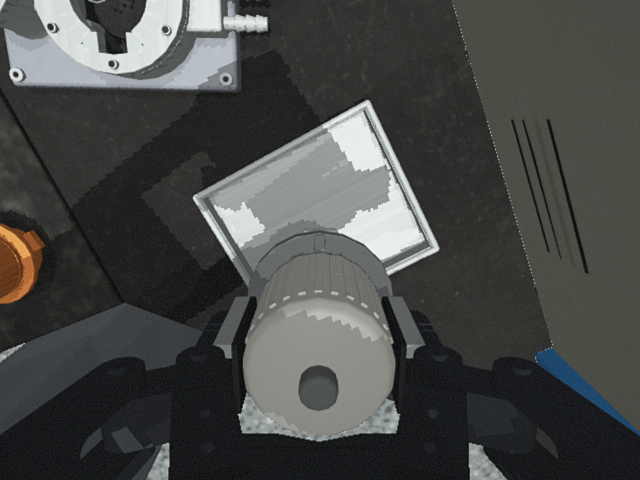

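The wrist view shows the cartridge held upright over the tray (tray corners at (197,197), (368,102) and (437,247)) and the dock socket now empty at the top left. I'm lowering it.

```bash

python3 -m inch '[[[0,0,0.03],[0,0,0],0],[[0,0,0.03],[0,0,0],0],[[0,0,0.025],[0,0,0],0],[[0,0,0.015],[0,0,0],0],[[0,0,0.008],[0,0,0],0],[[0,0,0],[0,0,0],0],[[0,0,0],[0,0,0],0]]'| grep -E "pos|contact"
python3 -m inch '[[[0,0,0.002],[0,0,0],0],[[0,0,0.002],[0,0,0],0],[[0,0,0.001],[0,0,0],0],[[0,0,0],[0,0,0],0]]'| grep -E "pos|contact"
python3 -m inch '[[[0,0,0.001],[0,0,0],0],[[0,0,0],[0,0,0],0]]'| grep -E "pos|contact"
```

```text
tool_pos: [0.5383, 0.2151, 0.0794]
contact_force: [1.3, -0.2, -1.5]
tool_pos: [0.5373, 0.2146, 0.0732]
contact_force: [-0.6, 0.3, -2.8]
tool_pos: [0.5373, 0.2146, 0.072]
contact_force: [0.5, -0.2, -2.2]
```

```bash

python3 -m inch '[[[0,0,0.001],[0,0,0],0],[[0,0,0],[0,0,0],0]]'| grep -E "pos|contact"
python3 -m inch '[[[0,0,0.0005],[0,0,0],0],[[0,0,0],[0,0,0],0]]'| grep -E "pos|contact"
python3 -m inch '[[[0,0,0.0005],[0,0,0],0],[[0,0,0],[0,0,0],0]]'| grep -E "pos|contact"
```

```text
tool_pos: [0.5372, 0.2146, 0.0709]
contact_force: [-0.7, 0.4, -2.0]
tool_pos: [0.5373, 0.2146, 0.0705]
contact_force: [0.0, -0.5, -2.5]
tool_pos: [0.5374, 0.2146, 0.0702]
contact_force: [0.2, -1.0, -1.7]
```

```bash

python3 -m inch '[[[0,0,0.0005],[0,0,0],0],[[0,0,0],[0,0,0],0]]'| grep -E "pos|contact"
python3 -m inch '[[[0,0,0.0005],[0,0,0],0],[[0,0,0],[0,0,0],0]]'| grep -E "pos|contact"
```

```text
tool_pos: [0.5375, 0.2147, 0.0702]
contact_force: [-1.1, -0.8, 1.9]
tool_pos: [0.5376, 0.2148, 0.0701]
contact_force: [-3.1, -0.7, 5.6]
```

```bash

python3 -m inch '[[[0,0,-0.0006],[0,0,0],0],[[0,0,0],[0,0,0],1],[[0,0,0],[0,0,0],1],[[0,0,0],[0,0,0],1],[[0,0,0],[0,0,0],1],[[0,0,0],[0,0,0],1],[[0,0,0],[0,0,0],1]]'
python3 -m inch '[[[0,0,-0.01],[0,0,0],1],[[0,0,-0.03],[0,0,0],1],[[0,0,-0.04],[0,0,0],1],[[0,0,-0.04],[0,0,0],1],[[0,0,-0.02],[0,0,0],1],[[0,0,0],[0,0,0],1],[[0,0,0],[0,0,0],1]]'
python3 - <<'E'
from h import *
im,d,w=cloud("wrist"); x,y,z=w[...,0],w[...,1],w[...,2]
m=(z>.075)&(z<.1)&(np.hypot(x-.538,y-.214)<.04);print(m.sum(),w[m].mean(0),np.ptp(w[m],0),w[m].max(0))
b,_,_=cloud("scene"); u,v=map(int,proj("scene",[.5,.3,.05])[0])
c=cv2.resize(b[v-90:v+90,u-120:u+120,::-1],(640,480))
cv2.imwrite("pics/f.png",cv2.resize(np.hstack([im[:,:,::-1],c]),(800,300)))
E
```

```text
time: 22.0
tool_pos: [0.5374, 0.2146, 0.0697]
tool_rot: [0.0, 0.831, 0.556, 0.0]
contact_force: [0.3, 0.7, 0.2]
gripper_width: 1.0
grasp_force: 0.0
time: 22.7
tool_pos: [0.5374, 0.2146, 0.2102]
tool_rot: [0.0, 0.831, 0.556, 0.0]
contact_force: [-0.3, 0.3, -0.7]
gripper_width: 1.001
grasp_force: 0.0
4009 [0.53718834 0.2155289  0.07950139] [0.04515503 0.04458311 0.01407197] [0.55909615 0.23666287 0.08907346]
```

View pics/f.png

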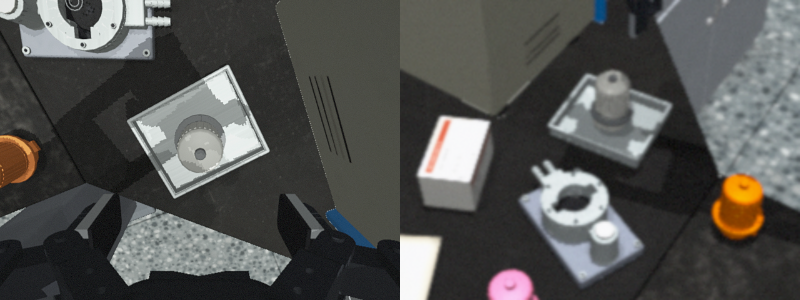

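The cartridge stands upright in the middle of the tray, at (200,145) in the left panel and (612,95) in the right. The gripper is clear of it and the dock is empty.

```bash
python3 -c "
from plant import manip;print(manip.job_done())"
```

```text
the job is handed in; nothing more can be done
None
```

The job is handed in at about 23 s: I pushed the button home, the cartridge came free about 91° anticlockwise, and it now stands upright mid-tray with the gripper clear.

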